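# Lock a twist-in rail stop against the plate shaker

### The arm

A 7-joint arm with a two-finger parallel gripper is mounted at the origin on the work surface. World frame = base frame: x ahead of the robot, y to its left, z up, the work surface at z = 0. Lengths are in m, angles in rad, forces in N, time in s.
With the tool pointing down it reaches from about 0.4 to 0.875 m from the base axis. Payload 19.3 kg.
Tool frame: the origin (TCP) lies at the very end of the fingers, on their centre line; the grasp point (between the pads) lies 19 mm behind it; z points along the fingers, y is the line along which they close (so a half turn about z gives the same grasp; the last joint's range is limited). The gripper opens to 85 mm and grips with 20 to 120 N. Pads are 22 mm wide; open, the fingers measure 114 mm over their backs; the gripper's body (76 mm by 85 mm) begins 54 mm behind the grasp point. The pads swing forward as they close: fully open they stand 13 mm farther back than shut.
Start: joints at [1.138, 0.521, -0.036, 1.599, 0.021, 1.021, -0.113], TCP at [0.222, -0.584, 0.231] pointing down, gripper open.
Joint ranges: [-2.91, 2.91], [-0.3, 2.13], [-1.5, 1.42], [0.17, 2.43], [-1.26, 4.41], [0.16, 1.93], [-2.52, 2.52]. Speed limits (rad/s): [1.89, 1.89, 2.39, 2.39, 3.01, 3.01, 3.01].

### API

Orientations are given as [roll, pitch, yaw] about the fixed x, y, z axes, in that order (R = Rz(yaw) Ry(pitch) Rx(roll)).
In Python, from workcell import bot gives the robot as it stands. The module is installed in compiled form; this text tells all that it offers.
- The arm moves only by the tool apply_moves, never from a script. Its arguments are lists of equal length, an entry for each row: "claw": the finger opening in m, from 0 to 0.0854; "xyz": the shift along the tool's x, y, z in m, a list of three; "twist": the turn, a rotation vector about the tool's x, y, z in rad, a list of three. A call has 1 to 20 rows; each row shifts and turns the commanded pose from where the row before left it, along the tool's axes as they then stand; what a row does not reach is not made up. A row lasts 1/10 s, in which the tool goes at most 50 mm and 8.59 degrees, less where a joint would pass 70% of its speed; a pose out of reach is approached as far as the arm can. A call with a gripper value outside its range is refused whole. The fingers move at their own pace and stop on an object; "force" is the grip in N (left out, the last holds). Time passes only in rows, so rows that do not move let the fingers close. It gives the time, the measured TCP pose, the force, the opening and the grip force at its end, in the units of the state.
- bot.observe(): the state, without advancing time (a new reading comes with each control period).
- bot.grab_frame(name): name is "scene" or "top" or "wrist"; returns a dict with "img" (420x560x3 uint8, red, green, blue), "vfov" (degrees; the focal length in pixels is half the picture's height over the tangent of half this angle, whatever the lens; pixels are square), "cx", "cy" (the principal point, pixels), "view" (4x4, takes a point from world to camera coordinates). Camera axes: x right, y up, looking along -z (the intrinsics and any distortion apply to the point x, -y, -z); pixel columns grow to the right and rows downward; lengths in m; the calibration is good to about 2 mm. A picture is of the moment at which its call begins. There is no depth.
- bot.job_done(): hands the job in; it is judged then, once.
Trained networks look in the newest picture that a camera, given by its name, has taken for a name from the list of things; names that differ only in an ending like _2 or _b are one class to them, and where a whole thing is asked for, a point or a joint stands for the part that bears it (a point fixed in the world has none). Each returns a list of dicts, best first, with "score" (0 to 1); they miss things now and then, are a little off and sometimes report something else, mostly with a low value. They report only what shows in the picture. A call takes as long as a camera call. They do not tell look-alikes from the thing itself.
- bot.find_in(camera, query): "position" ([x, y, z] in m, in world coordinates, good to about 4 mm: the middle of the surface that is visible of it).
The state is a dict: "clock": time; "qpos": joint angles; "qd": joint speeds; "joint_efforts": joint torques, N m; "position": TCP position; "tool_rot": TCP orientation; "force": force on the tool from outside, world axes, zero at the start; "moment": the same for the moment, N m; "grip_width": finger opening in m; "finger_force": force on a finger pad.
Only numpy, scipy, OpenCV 4.12 (cv2) and the standard library are available. Lean on these libraries where they do the work, as an engineer would, in place of code of your own. Each camera call takes 0.05 s, during which the arm holds its last target. There are 200 camera calls.

### The job

The plate shaker creeps along its rails when it runs: fit the loose rail stop to the free part of the rail nearer the robot, rubber buffer towards the shaker. Set its saddle on the rail with the nut going lengthwise into the slot, push the wing down against its spring, turn it a quarter turn clockwise and let the spring draw the nut up so that it is caught under the lips, then slide the stop along until the buffer bears lightly on the shaker's side and let go. Work gently, a firm hand's push and no more: do not lean on or jam the stop in the rail, do not shove the shaker along, and leave everything else on the bench where it is.

Things in the scene. Friction and masses are not known exactly. Their poses are not given: they have to be found in the camera images.
- clip_wing (a point): Centre of the rail stop's wing grip: bare metal bar 12 mm thick (x), 44 long (y), 28 high, on a stud 54 mm above the bench as found. Wing and nut are one piece: 0 to 8.5 mm of stroke down against a spring (3 N at first, about 10 N at the bottom, then hard) and 0 to 90 deg clockwise from above, a stop at each end. Found up and unturned; stiff enough (0.04 N m) to carry and aim the stop by it.
- clip_plate (a point): Stud axis at the underside of the stop's saddle plate, 42 mm below the raised wing's centre, y towards the buffer. Folded steel, about 0.35 kg in all; plate 4 mm thick, 50 mm wide, 35 mm back to 80 mm ahead of the stud. Two side flanges, 60 mm long (30 each way from the stud), reach 12 mm below it, 44.3 mm apart inside; it stands on them. 19 mm clear between plate and wing collar, wing up.
- clip_end (a point): Centre of the outer face of the stop's upturned end, 80 mm ahead (+y) of the stud axis, 21 mm above the plate's underside; 40 mm wide, 32 high. On it a round rubber buffer, 23 mm across, on a stiff threaded stem, screwed out differently each time: its face lies anywhere from 90 to 110 mm ahead of the stud axis, so the place of contact must be felt for.
- clip_nut (a point): The stop's channel nut, 34 mm long (y, parallel to the wing), 19 wide, 6 thick, corners cut away. The point is on the stud axis at the floor of the two grooves across its top, 44.5 mm below the wing's centre (2.5 mm below the plate's underside, wing up); the ridges beside the grooves stand 2 mm higher.
- slot (a point): On the centre line of the slot in the near rail (nearer the robot), level with the rail's top, 170 mm from its free end; x across, away from the robot, y along it to the shaker, z up. Two like steel struts are fixed 160 mm apart, 41.3 mm wide and high, slot up. Slot 22 mm wide; its lips are turned down inside, 2.5 mm thick, ending 7.2 mm below the top; under them the inside is 36.3 mm wide.
- slot_end (a point): Free, plastic-capped end of the same slot, level with the rail's top. With the saddle seated on the rail the nut's ridges clear the lips from 6.7 mm of wing stroke on; turned 90 deg and let up, the lips' edges sit in the grooves at 4.7 mm of stroke. Caught so, the stop still slides along the rail against 3 to 9 N of friction.
- shaker_face (a point): On the flat upright side of the plate shaker that looks along the rails to their free ends, right above the near rail's slot, 26 mm above the rail's top; axes as the slot's, shaker towards +y. The shaker is a low white box 250 x 220 mm, 74 mm high with the plate on it, standing across both rails on rubber feet; a push of 10 N along the rails shifts it.
- tip_box: Bystander: a closed box of pipette tips, 120 x 85 x 67 mm; the origin is at the centre of its underside.
- driver: Bystander: a screwdriver lying on the bench; the origin is at the centre of its underside.
- offcut: Bystander: a 90 mm offcut of the same strut, 41 x 41 mm, lying slot up; the origin is at the centre of its underside.
- spare_nut: Bystander: a plain channel nut 34 x 19 x 8 mm with a 30 mm threaded stud, standing on the bench; the origin is at the centre of its underside.
- microplate: Bystander: a white microplate, 128 x 86 x 15 mm; the origin is at the centre of its underside.
Things that resemble listed ones, but are neither listed nor needed, are in the scene too. Leave any blue or yellow look-alike of the part that bears clip_wing alone.

How it is judged:
By the outcome, as a careful person would: the job done as asked, in the order asked, and still so for the second after the job is handed in, with the robot touching nothing.
It also fails if it takes over 64 s, if anything falls off the work surface, if the arm or the gripper's body presses on something with over 40 N, if the wrist force passes 120 N, or if a joint passes its speed limit or range.

## Working session

There is one attempt and no reset: what is moved stays moved. The work goes in short steps, Python scripts to look and compute and a tool call to move; the robot and the scene stay as the last step left them, time stands still between calls to the robot, and variables do not carry over. Pictures are saved under pics/ and viewed, at most 10 in all, crops included, and the job is handed in when it is done.

Besides the shell and the picture viewer there is one more tool, called after "Call:" as name(argument=value, ...) on one line, values as JSON. apply_moves: Moves the arm, as the interface text tells. Its arguments: {"type":"object","properties":{"claw":{"type":"array"},"xyz":{"type":"array"},"twist":{"type":"array"},"force":{"type":"number"}},"required":["claw","xyz","twist"]}

```bash
mkdir -p pics; cat > h.py <<'E'
import numpy as np, cv2
from workcell import bot
def proj(f,p):
    c=f["view"]@np.append(p,1.); h,w=f["img"].shape[:2]
    F=h/2/np.tan(np.radians(f["vfov"])/2)
    return np.array([f["cx"]+F*c[0]/-c[2], f["cy"]-F*c[1]/-c[2]])
def ray(f,uv,z):
    h,w=f["img"].shape[:2]; F=h/2/np.tan(np.radians(f["vfov"])/2)
    d=np.array([(uv[0]-f["cx"])/F,-(uv[1]-f["cy"])/F,-1.]); R=f["view"][:3,:3]; o=-R.T@f["view"][:3,3]
    d=R.T@d; return o+d*(z-o[2])/d[2]
def save(n,img,s=1,crop=None):
    if crop: img=img[crop[1]:crop[3],crop[0]:crop[2]]
    cv2.imwrite(f"pics/{n}.png",cv2.resize(img[:,:,::-1],None,fx=s,fy=s,interpolation=cv2.INTER_CUBIC))
E
python3 - <<'E'
from h import *
o=bot.observe(); print({k:np.round(v,3) for k,v in o.items()})
fs={}
for c in ["scene","top"]:
    f=fs[c]=bot.grab_frame(c); print(c,f["vfov"],f["cx"],f["cy"],[k for k in f], np.round(np.linalg.inv(f["view"])[:3,3],2))
    for q in ["clip_wing","clip_plate","clip_end","slot","slot_end","shaker_face"]:
        print(q,[(np.round(d["position"],3).tolist(),round(d["score"],2),proj(f,d["position"]).round().tolist()) for d in bot.find_in(c,q)[:4]])
save("a",np.hstack([fs["scene"]["img"],fs["top"]["img"]]),0.71)
save("top",fs["top"]["img"],1.4)
E
```

```text
{'clock': np.float64(0.0), 'qpos': array([ 1.138,  0.522, -0.036,  1.6  ,  0.021,  1.021, -0.113]), 'qd': array([ 0.   ,  0.001, -0.   , -0.   ,  0.001, -0.001,  0.001]), 'joint_efforts': array([ 0.0000e+00, -9.2713e+01,  1.9800e+00, -3.6994e+01,  1.8000e-02,
        8.0000e-03, -0.0000e+00]), 'position': array([ 0.222, -0.584,  0.231]), 'tool_rot': array([-3.14 ,  0.   ,  0.363]), 'force': array([ 0.211, -0.563,  0.828]), 'moment': array([ 0.05 , -0.038,  0.033]), 'finger_force': np.float64(0.0), 'grip_width': np.float64(0.085)}
scene 50.59330239175005 281.7559099876368 209.8117456352419 ['img', 'vfov', 'cx', 'cy', 'view'] [ 0.88 -0.69  0.95]
clip_wing [([0.528, -0.303, 0.063], 0.74, [249.0, 281.0]), ([0.404, -0.312, 0.06], 0.56, [204.0, 260.0]), ([0.697, -0.18, 0.059], 0.51, [340.0, 276.0]), ([0.331, -0.03, 0.058], 0.47, [248.0, 176.0])]
clip_plate [([0.681, -0.181, 0.02], 0.89, [333.0, 282.0]), ([0.384, -0.31, 0.016], 0.77, [201.0, 266.0]), ([0.34, -0.029, 0.015], 0.74, [252.0, 187.0]), ([0.529, -0.283, 0.018], 0.68, [256.0, 285.0])]
clip_end [([0.385, -0.309, 0.017], 0.86, [202.0
[... 699 characters left out ...]
76, 0.064], 0.46, [312.0, 125.0])]
clip_plate [([0.671, -0.169, 0.021], 0.97, [308.0, 138.0]), ([0.377, -0.296, 0.015], 0.97, [357.0, 254.0]), ([0.525, -0.271, 0.016], 0.77, [347.0, 195.0]), ([0.319, -0.167, 0.019], 0.55, [305.0, 276.0])]
clip_end [([0.522, -0.276, 0.011], 0.92, [349.0, 197.0]), ([0.676, -0.169, 0.016], 0.86, [308.0, 137.0]), ([0.378, -0.3, 0.012], 0.75, [358.0, 253.0]), ([0.34, -0.017, 0.014], 0.58, [246.0, 266.0])]
slot [([0.623, 0.253, 0.09], 0.58, [134.0, 147.0])]
slot_end [([0.624, 0.254, 0.094], 0.64, [133.0, 146.0])]
shaker_face [([0.622, 0.287, 0.104], 0.9, [117.0, 146.0]), ([0.625, 0.251, 0.094], 0.65, [134.0, 146.0]), ([0.518, -0.291, 0.067], 0.39, [359.0, 196.0])]
```

View pics/top.png

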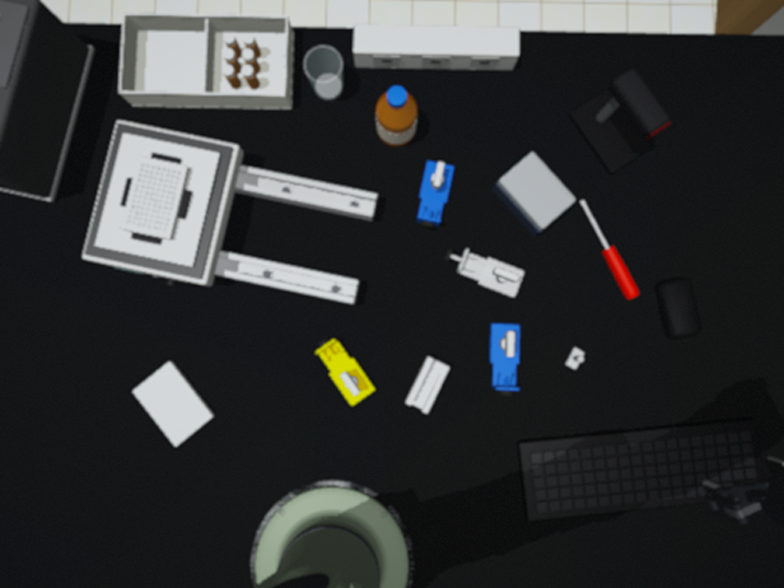

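View pics/a.png

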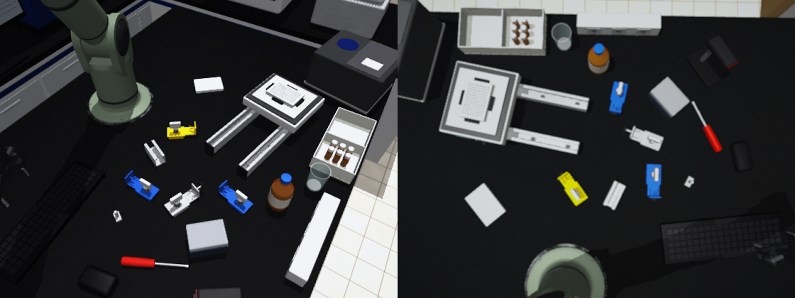

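The top view shows four clip-like parts (1.4x pixels): blue (433,192), blue (505,357), yellow (345,372) and bare steel (490,272). The steel one matches the description ("folded steel, bare metal wing"). The near rail runs from its free end at (357,290) to the shaker at (220,262).

```bash
python3 - <<'E'
from h import *
f=bot.grab_frame("top")
a=f["img"][165:225,310:390]; b=f["img"][170:230,150:270]
save("crop",np.hstack([a,b]),4)
for n,uv,z in [("near_end",(255,207),.0413),("near_sh",(157,188),.0413),("far_end",(269,148),.0413),("far_sh",(172,126),.0413),("shtop",(150,202),.11),("shtop2",(172,106),.11)]:
    print(n,ray(f,uv,z).round(3))
E
```

```text
near_end [ 0.488 -0.037  0.041]
near_sh [0.531 0.209 0.041]
far_end [ 0.638 -0.069  0.041]
far_sh [0.69  0.177 0.041]
shtop [0.489 0.203 0.11 ]
shtop2 [0.718 0.16  0.11 ]
```

View pics/crop.png

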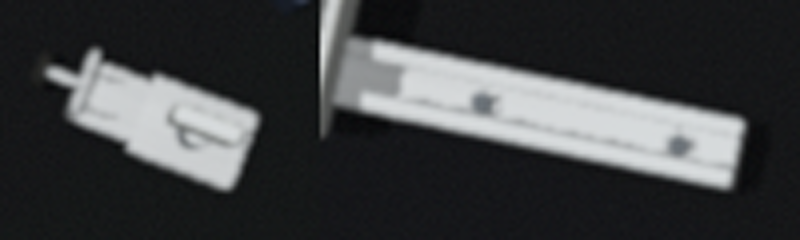

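Crop confirms it: the steel part has its wing at crop (205,122) and buffer at (45,67), and the rail's free end is at (735,150). Moving above the clip.

Call:
apply_moves(claw=[0.085,0.085,0.085,0.085,0.085,0.085,0.085,0.085,0.085,0.085,0.085,0.085,0.085,0.085,0.085,0.085,0.085], xyz=[[0.0387,-0.0168,0.003],[0.0387,-0.0168,0.003],[0.0387,-0.0168,0.003],[0.0387,-0.0168,0.003],[0.0387,-0.0168,0.003],[0.0387,-0.0168,0.003],[0.0387,-0.0168,0.003],[0.0387,-0.0168,0.003],[0.0387,-0.0168,0.003],[0.0387,-0.0168,0.003],[0,0,0],[0,0,0],[0,0,0],[0,0,0],[0,0,0],[0,0,0],[0,0,0]], twist=[[0,0,0],[0,0,0],[0,0,0],[0,0,0],[0,0,0],[0,0,0],[0,0,0],[0,0,0],[0,0,0],[0,0,0],[0,0,-0.148],[0,0,-0.148],[0,0,-0.148],[0,0,-0.148],[0,0,-0.148],[0,0,-0.148],[0,0,0]])

```text
clock: 2.45
position: [0.5239, -0.2901, 0.2012]
tool_rot: [-3.142, -0.0, 1.253]
force: [0.3, 0.6, 0.0]
grip_width: 0.0849
finger_force: 0.0
```

```bash
python3 - <<'E'
from h import *
o=bot.observe(); print({k:np.round(o[k],3).tolist() for k in ["clock","qpos","position","tool_rot"]})
f=bot.grab_frame("wrist"); print(f["vfov"],f["cx"],f["cy"],np.linalg.inv(f["view"]).round(3))
for q in ["clip_wing","clip_plate","clip_end"]:
    print(q,[(np.round(d["position"],3).tolist(),round(d["score"],2),proj(f,d["position"]).round().tolist()) for d in bot.find_in("wrist",q)[:4]])
save("w1",f["img"],1.4)
E
```

```text
{'clock': 2.45, 'qpos': [0.636, 0.528, -0.329, 1.69, 0.2, 0.956, -0.084], 'position': [0.524, -0.29, 0.201], 'tool_rot': [-3.142, -0.0, 1.253]}
69.45070308680602 282.40584197018393 215.18951936499604 [[ 0.95   0.297  0.097  0.549]
 [-0.312  0.902  0.299 -0.214]
 [ 0.001 -0.315  0.949  0.344]
 [ 0.     0.     0.     1.   ]]
clip_wing [([0.398, -0.303, 0.064], 0.79, [167.0, 251.0]), ([0.689, -0.179, 0.069], 0.58, [438.0, 11.0]), ([0.52, -0.296, 0.067], 0.57, [279.0, 210.0])]
clip_plate [([0.387, -0.298, 0.018], 0.92, [171.0, 234.0]), ([0.331, -0.052, 0.014], 0.89, [8.0, 19.0]), ([0.532, -0.27, 0.017], 0.85, [283.0, 172.0])]
clip_end [([0.386, -0.3, 0.016], 0.97, [171.0, 235.0]), ([0.335, -0.052, 0.013], 0.8, [13.0, 18.0]), ([0.527, -0.272, 0.017], 0.73, [279.0, 175.0]), ([0.674, -0.178, 0.018], 0.68, [395.0, 33.0])]
```

View pics/w1.png

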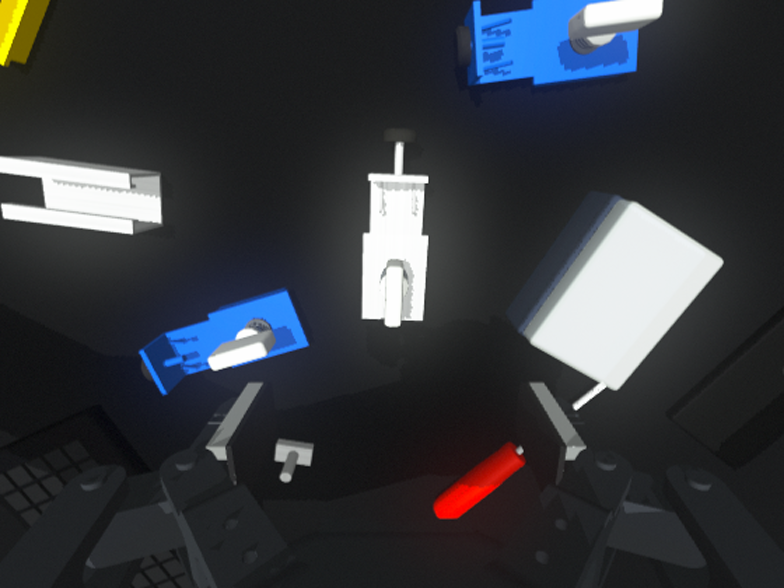

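The steel clip stands upright in the wrist picture: wing top (394,295), end plate's top edge (369–428,178), buffer (399,135), rear plate edge (362–424,320).

```bash
python3 - <<'E'
from h import *
f=bot.grab_frame("wrist")
P={n:ray(f,np.array(uv)/1.4,z) for n,uv,z in [("rearL",(362,320),.016),("rearR",(424,320),.016),("step L",(363.5,236),.016),("stepR",(428,236),.016),("endL",(369,178),.049),("endR",(428,179),.049),("wingtop rearL",(386,326),.068),("wingtop rearR",(401,326),.068),("buf",(399.5,135),.033)]}
for k,v in P.items(): print(k,v.round(4))
m=lambda a,b:(P[a]+P[b])/2
r,e,s,w=m("rearL","rearR"),m("endL","endR"),m("step L","stepR"),m("wingtop rearL","wingtop rearR")
for d in [e-r,s-r,e-w,P["buf"]-r,P["buf"]-w]: print(np.degrees(np.arctan2(d[1],d[0])).round(2),np.hypot(d[0],d[1]).round(4))
d=(e-r)[:2];d/=np.hypot(*d); print("stud",(r[:2]+.035*d).round(4),(e[:2]-.08*d).round(4),(w[:2]+.022*d).round(4))
E
```

```text
rearL [ 0.4844 -0.3241  0.016 ]
rearR [ 0.533  -0.3404  0.016 ]
step L [ 0.5093 -0.259   0.016 ]
stepR [ 0.5567 -0.2749  0.016 ]
endL [ 0.5301 -0.2191  0.049 ]
endR [ 0.5673 -0.2323  0.049 ]
wingtop rearL [ 0.5092 -0.3162  0.068 ]
wingtop rearR [ 0.5191 -0.3195  0.068 ]
buf [ 0.5583 -0.1994  0.033 ]
69.42 0.1138
69.59 0.0696
69.45 0.0984
69.52 0.1418
69.56 0.1264
stud [ 0.521  -0.2995] [ 0.5206 -0.3006] [ 0.5219 -0.2973]
```

Call:
apply_moves(claw=[0.05,0.05,0.05,0.05,0.05,0.05,0.05,0.05,0.0,0.0,0.0,0.0,0.0,0.0], xyz=[[0,0,0],[-0.01,0.0005,0.0],[0,0,0.033],[0,0,0.033],[0,0,0.033],[0,0,0.033],[0,0,0.034],[0,0,0],[0,0,0],[0,0,0],[0,0,0],[0,0,0],[0,0,0],[0,0,0]], twist=[[0,0,0.04],[0,0,0],[0,0,0],[0,0,0],[0,0,0],[0,0,0],[0,0,0],[0,0,0],[0,0,0],[0,0,0],[0,0,0],[0,0,0],[0,0,0],[0,0,0]], force=60)

```text
clock: 4.1
position: [0.5215, -0.2999, 0.0359]
tool_rot: [3.14, 0.0, 1.211]
force: [1.4, -3.1, 2.7]
grip_width: 0.0112
finger_force: 60.3
```

Call:
apply_moves(claw=[0,0,0,0,0,0,0,0,0,0,0,0,0,0,0,0,0,0,0,0], xyz=[[0,0,-0.01],[0,0,-0.03],[0,0,-0.03],[0,0,-0.03],[0.0255,-0.0114,0],[0.0255,-0.0114,0],[0.0255,-0.0114,0],[0.0255,-0.0114,0],[0.0255,-0.0114,0],[0.0255,-0.0114,0],[0.0255,-0.0114,0],[0.0255,-0.0114,0],[0.0255,-0.0114,0],[0.0255,-0.0114,0],[0.0255,-0.0114,0],[0.0255,-0.0114,0],[0,0,0],[0,0,0],[0,0,0],[0,0,0]], twist=[[0,0,0],[0,0,0],[0,0,0],[0,0,0],[0,0,0],[0,0,0],[0,0,0],[0,0,0],[0,0,0],[0,0,0],[0,0,0],[0,0,0],[0,0,0],[0,0,0],[0,0,0],[0,0,0],[0,0,-0.092],[0,0,-0.092],[0,0,0],[0,0,0]])

```text
clock: 6.1
position: [0.5004, 0.0349, 0.1354]
tool_rot: [-3.141, 0.0, 1.392]
force: [1.0, -0.6, -2.7]
grip_width: 0.0109
finger_force: 59.6
```

```bash
python3 - <<'E'
from h import *
o=bot.observe(); print({k:np.round(o[k],4).tolist() for k in ["clock","qpos","position","tool_rot","force","moment"]})
f=bot.grab_frame("wrist")
for q in ["clip_wing","clip_plate","clip_end","slot","shaker_face","slot_end"]:
    print(q,[(np.round(d["position"],3).tolist(),round(d["score"],2),proj(f,d["position"]).round().tolist()) for d in bot.find_in("wrist",q)[:3]])
np.savez("w2.npz",**f)
save("w2",f["img"],1.4)
E
```

```text
{'clock': 6.1, 'qpos': [0.1037, 0.486, -0.3817, 1.9933, 0.2697, 0.7112, -0.6231], 'position': [0.5004, 0.0349, 0.1354], 'tool_rot': [-3.141, 0.0002, 1.3916], 'force': [1.0431, -0.6158, -2.679], 'moment': [-0.0999, 0.0364, 0.0165]}
clip_wing [([0.695, -0.174, 0.052], 0.67, [517.0, 387.0]), ([0.334, -0.02, 0.066], 0.67, [97.0, 322.0]), ([0.502, 0.048, 0.166], 0.58, [280.0, 282.0])]
clip_plate [([0.509, 0.078, 0.113], 0.92, [283.0, 183.0]), ([0.339, -0.013, 0.018], 0.83, [128.0, 283.0]), ([0.692, -0.168, 0.014], 0.64, [489.0, 354.0])]
clip_end [([0.343, -0.015, 0.017], 0.84, [133.0, 284.0]), ([0.506, 0.072, 0.117], 0.82, [280.0, 196.0]), ([0.692, -0.172, 0.018], 0.82, [491.0, 360.0])]
slot [([0.505, 0.042, 0.167], 0.35, [288.0, 295.0])]
shaker_face []
slot_end [([0.659, 0.089, 0.039], 0.66, [478.0, 113.0])]
```

View pics/w2.png

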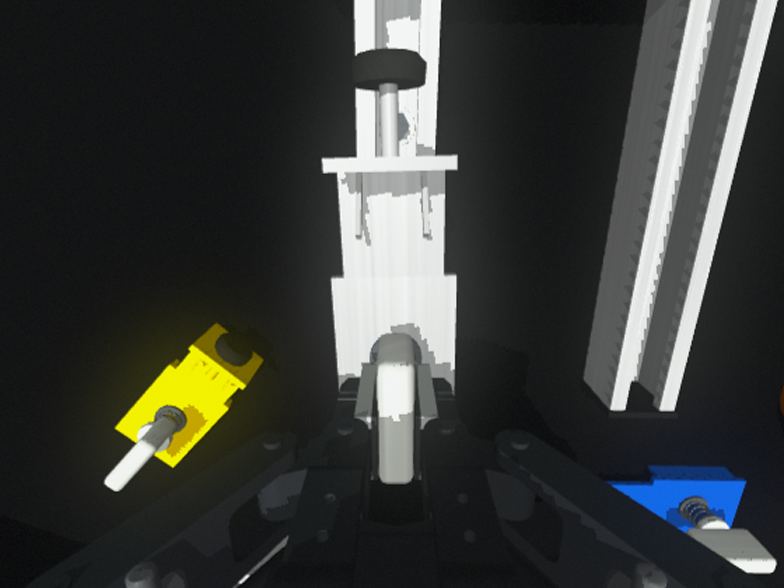

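The clip is held straight: end plate's top edge (323–457,163), buffer (390,68). The near rail's edges show behind it at x≈356 and 441. I'll fit the edges numerically.

```bash
python3 - <<'E'
from h import *
f=dict(np.load("w2.npz")); g=cv2.cvtColor(f["img"],cv2.COLOR_RGB2GRAY).astype(float)
def edge(g,r,a,b,s):  # subpixel 50% crossing edge
    p=np.gradient(g[r-1:r+2].mean(0))[a:b]*s; i=p.argmax(); w=np.clip(p[max(i-2,0):i+3],0,None)
    return a+max(i-2,0)+(w*np.arange(len(w))).sum()/w.sum()
L=[];R=[]
for r in list(range(3,32,4))+list(range(66,106,5)):
    l=edge(g,r,235,275,1); rr=edge(g,r,300,330,-1); L.append(ray(f,(l,r),.0413)); R.append(ray(f,(rr,r),.0413))
    print(r,round(l,1),round(rr,1),end="; ")
L=np.array(L);R=np.array(R);M=(L+R)/2
for A in (L,R,M):
    k=np.polyfit(A[:,1],A[:,0],1); print("\nangle",90-np.degrees(np.arctan(k[0])),"x at y=.035,.1,.15",np.polyval(k,[.035,.1,.15]).round(4),A[:,1].min().round(3),A[:,1].max().round(3))
print("width",np.linalg.norm(L-R,axis=1).round(4))
# clip in hand, TCP z .1354 -> wing centre ~ .1545 ; plate underside ~.112
zp=.0.__class__(.1545-.042)
for n,uvs,z in [("end top",((323,161),(457,158)),zp+.037),("step",((332,277),(456,276)),zp+.004),("neckstep",((343,275),(443,274)),zp+.004)]:
    a,b=[ray(f,np.array(u)/1.4,z) for u in uvs]; print(n,((a+b)/2).round(4),"w",np.linalg.norm(a-b).round(4),"ang",(90+np.degrees(np.arctan2(*(b-a)[1::-1]))).round(2))
# top cam
f=bot.grab_frame("top"); g=cv2.cvtColor(f["img"],cv2.COLOR_RGB2GRAY).astype(float).T.copy()
U=[];D=[]
for c in list(range(180,205,4)):
    x=205-(0)  # placeholder row
    yc=np.interp(c,[157,255],[188,207]); u=edge(g,c,int(yc)-14,int(yc),1); d=edge(g,c,int(yc),int(yc)+14,-1)
    U.append(ray(f,(c,u),.0413));D.append(ray(f,(c,d),.0413))
M=(np.array(U)+np.array(D))/2
print(np.array(U).round(4)[:,:2].tolist(),np.array(D).round(4)[:,:2].tolist())
k=np.polyfit(M[:,1],M[:,0],1);print("top ang",90-np.degrees(np.arctan(k[0])),np.polyval(k,[.035,.1,.15]).round(4))
E
```

```text
3 252.5 314.5; 7 252.5 314.4; 11 252.5 314.2; 15 252.8 314.0; 19 252.8 313.9; 23 252.8 313.7; 27 252.8 313.5; 31 253.1 313.5; 66 253.5 312.0; 71 253.5 311.8; 76 253.6 311.7; 81 253.8 311.5; 86 253.8 311.2; 91 253.8 311.1; 96 254.1 310.8; 101 254.1 310.6; 
angle 79.04795865573017 x at y=.035,.1,.15 [0.4789 0.4915 0.5011] 0.127 0.187

angle 78.99513492782404 x at y=.035,.1,.15 [0.521  0.5336 0.5433] 0.119 0.179

angle 79.02152494029853 x at y=.035,.1,.15 [0.4999 0.5125 0.5222] 0.123 0.183
width [0.0414 0.0415 0.0416 0.0413 0.0414 0.0414 0.0414 0.0414 0.0414 0.0415
 0.0415 0.0414 0.0414 0.0415 0.0413 0.0414]
end top [0.5138 0.1141 0.1495] w 0.0385 ang 80.95
step [0.507  0.071  0.1165] w 0.0488 ang 80.2
neckstep [0.5068 0.0719 0.1165] w 0.0393 ang 80.32
[[0.5308, 0.1511], [0.5243, 0.1409], [0.5323, 0.1312], [0.549, 0.1217], [0.5415, 0.1115], [0.5291, 0.101], [0.5305, 0.0911]] [[0.5197, 0.1507], [0.5049, 0.1402], [0.5026, 0.1301], [0.509, 0.1204], [0.5105, 0.1104], [0.4806, 0.0994], [nan, nan]]
 ** On entry to DLASCL parameter number  4 had an illegal value
 ** On entry to DLASCL parameter number  4 had an illegal value
 ** On entry to DLASCL parameter number  4 had an illegal value
 ** On entry to DLASCL parameter number  4 had an illegal value
 ** On entry to DLASCL parameter number  5 had an illegal value
 ** On entry to DLASCL parameter number  4 had an illegal value<stdin>:5: RuntimeWarning: invalid value encountered in scalar divide
Traceback (most recent call last):
numpy.linalg.LinAlgError: SVD did not converge in Linear Least Squares
```

```bash
cat > clipfit.py <<'E'
from h import *
def edge(g,r,a,b,s):
    p=np.gradient(g[r-1:r+2].mean(0))[a:b]*s; i=p.argmax(); w=np.clip(p[max(i-2,0):i+3],0,None)
    return a+max(i-2,0)+(w*np.arange(len(w))).sum()/w.sum()
def axis(f,rows,la,lb,ra,rb,z):
    g=cv2.cvtColor(f["img"],cv2.COLOR_RGB2GRAY).astype(float); L=[];R=[]
    for r in rows: L.append(ray(f,(edge(g,r,la,lb,1),r),z));R.append(ray(f,(edge(g,r,ra,rb,-1),r),z))
    L=np.array(L);R=np.array(R);M=(L+R)/2;out=[]
    for A in (L,R,M):
        k=np.polyfit(A[:,1],A[:,0],1); out.append((90-np.degrees(np.arctan(k[0]))).round(2))
    return out,M[:,1].mean().round(4),np.polyval(k,M[:,1].mean()).round(4),(np.linalg.norm(L-R,axis=1).mean()*np.cos(0)).round(4)
E
python3 - <<'E'
from clipfit import *
f=dict(np.load("w2.npz"))
for z in (.1165,.1145):
    print("neck",axis(f,range(130,192,6),228,258,305,330,z)); print("plate",axis(f,range(202,262,6),225,250,315,338,z))
E
```

```text
neck ([np.float64(80.98), np.float64(80.98), np.float64(80.98)], np.float64(0.0912), np.float64(0.5099), np.float64(0.0395))
plate ([np.float64(81.08), np.float64(81.04), np.float64(81.06)], np.float64(0.0525), np.float64(0.5038), np.float64(0.0496))
neck ([np.float64(80.98), np.float64(80.98), np.float64(80.98)], np.float64(0.0909), np.float64(0.5098), np.float64(0.04))
plate ([np.float64(81.08), np.float64(81.04), np.float64(81.06)], np.float64(0.0518), np.float64(0.5036), np.float64(0.0503))
```

Call:
apply_moves(claw=[0,0,0,0,0], xyz=[[0,0,0],[0,-0.001,0.02],[0,0,0.02],[0,0,0.012],[0,0,0]], twist=[[0,0,0.035],[0,0,0],[0,0,0],[0,0,0],[0,0,0]])

```text
clock: 7.0
position: [0.499, 0.0353, 0.0821]
tool_rot: [-3.139, 0.001, 1.359]
force: [-0.2, 0.4, -3.3]
grip_width: 0.011
finger_force: 59.6
```

```bash
python3 - <<'E'
from clipfit import *
o=bot.observe(); print({k:np.round(o[k],4).tolist() for k in ["clock","position","tool_rot","force","moment"]})
f=bot.grab_frame("wrist"); np.savez("w3.npz",**f); save("w3",f["img"],1.4)
z=o["position"][2]-.0359+.016
for zz in (z,z-.002):print("neck",axis(f,range(130,192,6),228,258,305,330,zz)); print("plate",axis(f,range(202,262,6),225,250,315,338,zz))
print("rail",axis(f,range(3,32,4),225,275,296,336,.0413)); print("rail2",axis(f,range(70,106,4),225,275,296,336,.0413))
E
```

```text
{'clock': 7.0, 'position': [0.499, 0.0353, 0.0821], 'tool_rot': [-3.1394, 0.0007, 1.359], 'force': [-0.2146, 0.3613, -3.3028], 'moment': [-0.0775, -0.0045, -0.0286]}
neck ([np.float64(79.04), np.float64(79.02), np.float64(79.03)], np.float64(0.0911), np.float64(0.5103), np.float64(0.0397))
plate ([np.float64(79.1), np.float64(79.15), np.float64(79.13)], np.float64(0.0525), np.float64(0.5028), np.float64(0.0499))
neck ([np.float64(79.04), np.float64(79.02), np.float64(79.03)], np.float64(0.0909), np.float64(0.5102), np.float64(0.0402))
plate ([np.float64(79.1), np.float64(79.15), np.float64(79.13)], np.float64(0.0517), np.float64(0.5027), np.float64(0.0506))
rail ([np.float64(78.93), np.float64(78.96), np.float64(78.95)], np.float64(0.1614), np.float64(0.5245), np.float64(0.0415))
rail2 ([np.float64(78.97), np.float64(78.97), np.float64(78.97)], np.float64(0.1286), np.float64(0.5181), np.float64(0.0415))
```

View pics/w3.png

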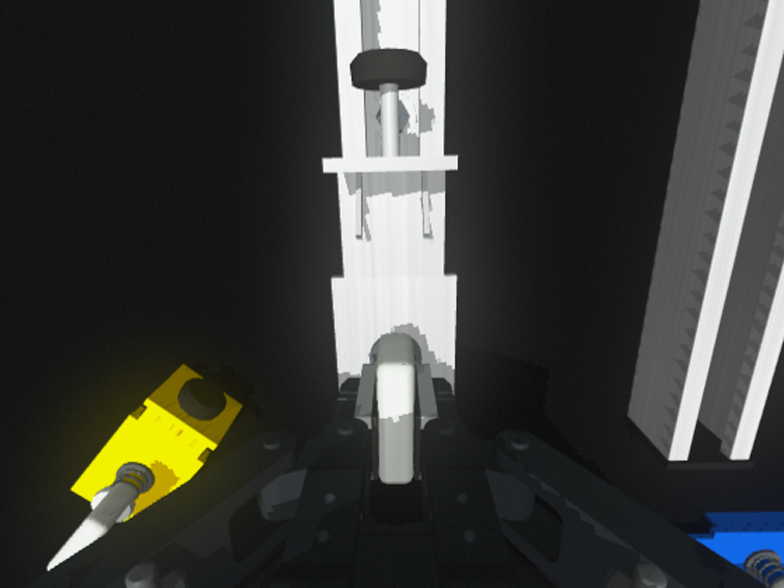

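The clip is centred over the rail to within 0.5 mm and angled within 0.1°. Buffer at (389,68), rail slot between x=362 and 418. Lowering gently.

Call:
apply_moves(claw=[0,0,0,0,0], xyz=[[0,0.0005,0.002],[0,0,0.002],[0,0,0.002],[0,0,0.002],[0,0,0]], twist=[[0,0,0],[0,0,0],[0,0,0],[0,0,0],[0,0,0]])

```text
clock: 7.55
position: [0.5002, 0.0352, 0.0752]
tool_rot: [-3.141, 0.0, 1.36]
force: [0.2, 0.3, -2.9]
grip_width: 0.0113
finger_force: 59.6
```

Call:
apply_moves(claw=[0,0,0,0], xyz=[[0,0,0.002],[0,0,0.002],[0,0,0.002],[0,0,0]], twist=[[0,0,0],[0,0,0],[0,0,0],[0,0,0]])

```text
clock: 7.95
position: [0.5, 0.0352, 0.069]
tool_rot: [-3.141, 0.0, 1.36]
force: [0.5, -0.3, -3.0]
grip_width: 0.0109
finger_force: 59.6
```

Call:
apply_moves(claw=[0,0], xyz=[[0,0,0.002],[0,0,0.0]], twist=[[0,0,0],[0,0,0]])

```text
clock: 8.15
position: [0.5002, 0.0352, 0.0671]
tool_rot: [-3.141, 0.0, 1.36]
force: [-0.4, 0.3, -3.5]
grip_width: 0.0106
finger_force: 59.6
```

Call:
apply_moves(claw=[0,0], xyz=[[0,0,0.001],[0,0,0.0]], twist=[[0,0,0],[0,0,0]])

```text
clock: 8.35
position: [0.5003, 0.0352, 0.0664]
tool_rot: [3.141, -0.0, 1.36]
force: [-0.7, -1.5, 1.2]
grip_width: 0.0109
finger_force: 60.4
```

Call:
apply_moves(claw=[0,0,0], xyz=[[0,0,0.0015],[0,0,0.0015],[0,0,0.0]], twist=[[0,0,0],[0,0,0],[0,0,0]])

```text
clock: 8.65
position: [0.5003, 0.0352, 0.0633]
tool_rot: [3.141, -0.0, 1.36]
force: [-0.7, -1.8, 4.0]
grip_width: 0.0113
finger_force: 60.8
```

Call:
apply_moves(claw=[0,0,0], xyz=[[0,0,0.0015],[0,0,0.001],[0,0,0.0]], twist=[[0,0,0],[0,0,0],[0,0,0]])

```text
clock: 8.95
position: [0.5004, 0.0352, 0.0608]
tool_rot: [3.141, -0.0, 1.36]
force: [-2.1, -2.3, 7.5]
grip_width: 0.011
finger_force: 61.1
```

Call:
apply_moves(claw=[0,0], xyz=[[0,0,0.001],[0,0,0]], twist=[[0,0,0],[0,0,0]])

```text
clock: 9.15
position: [0.5004, 0.0352, 0.0599]
tool_rot: [3.141, -0.0, 1.36]
force: [-2.0, -1.8, 7.2]
grip_width: 0.0108
finger_force: 61.2
```

Call:
apply_moves(claw=[0,0], xyz=[[0,0,0.001],[0,0,0]], twist=[[0,0,0],[0,0,0]])

```text
clock: 9.35
position: [0.5003, 0.0352, 0.0589]
tool_rot: [3.141, -0.0, 1.36]
force: [-1.8, -1.8, 8.1]
grip_width: 0.011
finger_force: 61.4
```

Call:
apply_moves(claw=[0,0], xyz=[[0,0,0.0007],[0,0,0]], twist=[[0,0,0],[0,0,0]])

```text
clock: 9.55
position: [0.5003, 0.0352, 0.0582]
tool_rot: [3.141, -0.0, 1.36]
force: [-1.1, -2.5, 8.1]
grip_width: 0.0112
finger_force: 61.4
```

Call:
apply_moves(claw=[0,0,0,0,0], xyz=[[0,0,0.0003],[0,0,0],[0,0,0],[0,0,0],[0,0,0]], twist=[[0,0,0],[0,0,0.1],[0,0,0.1],[0,0,0.1],[0,0,0]])

```text
clock: 10.05
position: [0.4998, 0.0354, 0.058]
tool_rot: [-3.141, 0.001, 1.056]
force: [-5.6, 0.1, 11.5]
grip_width: 0.0112
finger_force: 61.9
```

```bash
python3 - <<'E'
from h import *
o=bot.observe(); print({k:np.round(o[k],4).tolist() for k in ["clock","qpos","position","tool_rot","force","moment"]})
E
```

```text
{'clock': 10.05, 'qpos': [-0.0174, 0.6065, -0.2285, 2.0411, 0.2624, 0.5218, -0.9496], 'position': [0.4998, 0.0354, 0.058], 'tool_rot': [-3.1412, 0.0005, 1.0562], 'force': [-5.6136, 0.1081, 11.4795], 'moment': [0.0609, 1.0134, -0.062]}
```

Call:
apply_moves(claw=[0,0], xyz=[[-0.0003,-0.0005,-0.0003],[0,0,0]], twist=[[0,0,0],[0,0,0]])

```text
clock: 10.25
position: [0.4998, 0.0354, 0.0583]
tool_rot: [3.141, -0.0, 1.06]
force: [-1.8, -0.3, 9.3]
grip_width: 0.011
finger_force: 61.5
```

```bash
cat > s.py <<'E'
from h import *
o=bot.observe(); print({k:np.round(o[k],4).tolist() for k in ["clock","position","tool_rot","force","moment","grip_width"]})
E
python3 s.py
```

```text
{'clock': 10.25, 'position': [0.4998, 0.0354, 0.0583], 'tool_rot': [3.1412, -0.0003, 1.0599], 'force': [-1.7982, -0.262, 9.2764], 'moment': [0.1244, 0.4351, -0.0348], 'grip_width': 0.011}
```

Forces are back to plain spring load and the nut turns freely. Continuing the quarter turn.

Call:
apply_moves(claw=[0,0,0,0,0,0,0], xyz=[[0,0,0],[0,0,0],[0,0,0],[0,0,0],[0,0,0],[0,0,0],[0,0,0]], twist=[[0,0,0.1],[0,0,0.1],[0,0,0.1],[0,0,0.1],[0,0,0.1],[0,0,0.1],[0,0,0]])

```text
clock: 10.95
position: [0.4993, 0.0361, 0.0582]
tool_rot: [-3.141, 0.0, 0.457]
force: [-4.8, 4.0, 8.7]
grip_width: 0.0113
finger_force: 61.5
```

```bash
python3 s.py
```

```text
{'clock': 10.95, 'position': [0.4993, 0.0361, 0.0582], 'tool_rot': [-3.141, 0.0002, 0.4568], 'force': [-4.7913, 3.9763, 8.6613], 'moment': [0.8548, 1.0249, -0.012], 'grip_width': 0.0113}
```

Call:
apply_moves(claw=[0,0,0,0,0,0,0], xyz=[[-0.0002,-0.0007,0],[0,0,0],[0,0,0],[0,0,0],[0,0,0],[0,0,0],[0,0,0]], twist=[[0,0,0],[0,0,0.11],[0,0,0.11],[0,0,0.11],[0,0,0.11],[0,0,0.11],[0,0,0.04]])

```text
clock: 11.65
position: [0.4989, 0.0372, 0.0582]
tool_rot: [-3.14, 0.0, -0.133]
force: [-4.4, 8.9, 7.8]
grip_width: 0.0115
finger_force: 61.7
```

```bash
python3 s.py
```

```text
{'clock': 11.65, 'position': [0.4989, 0.0372, 0.0582], 'tool_rot': [-3.1405, 0.0005, -0.1331], 'force': [-4.3659, 8.8957, 7.8098], 'moment': [1.7454, 1.0084, 0.0586], 'grip_width': 0.0115}
```

Call:
apply_moves(claw=[0,0,0], xyz=[[-0.0005,-0.0008,0],[0,0,0],[0,0,0]], twist=[[0,0,0],[0,0,0.06],[0,0,0]])

```text
clock: 11.95
position: [0.4989, 0.0374, 0.0583]
tool_rot: [-3.141, -0.0, -0.192]
force: [-3.0, 4.2, 8.5]
grip_width: 0.0113
finger_force: 61.5
```

```bash
python3 s.py
```

```text
{'clock': 11.95, 'position': [0.4989, 0.0374, 0.0583], 'tool_rot': [-3.1409, -0.0002, -0.1916], 'force': [-3.0274, 4.1661, 8.4914], 'moment': [0.701, 0.5444, -0.0551], 'grip_width': 0.0113}
```

Call:
apply_moves(claw=[0,0], xyz=[[0,-0.0004,0],[0,0,0]], twist=[[0,0,0.025],[0,0,0]])

```text
clock: 12.15
position: [0.4988, 0.0376, 0.0582]
tool_rot: [-3.141, 0.0, -0.215]
force: [-3.4, 3.1, 9.1]
grip_width: 0.0109
finger_force: 61.6
```

```bash
python3 s.py
```

```text
{'clock': 12.15, 'position': [0.4988, 0.0376, 0.0582], 'tool_rot': [-3.1412, 0.0001, -0.2151], 'force': [-3.4455, 3.1199, 9.1418], 'moment': [0.4411, 0.6506, 0.1613], 'grip_width': 0.0109}
```

Call:
apply_moves(claw=[0,0,0], xyz=[[0,0,-0.0012],[0,0,-0.0012],[0,0,0]], twist=[[0,0,-0.015],[0,0,0],[0,0,0]])

```text
clock: 12.45
position: [0.4989, 0.0375, 0.0607]
tool_rot: [-3.141, -0.0, -0.2]
force: [-2.7, 2.4, 7.5]
grip_width: 0.0113
finger_force: 61.3
```

```bash
python3 s.py
```

```text
{'clock': 12.45, 'position': [0.4989, 0.0375, 0.0607], 'tool_rot': [-3.1411, -0.0, -0.1996], 'force': [-2.7494, 2.3665, 7.5248], 'moment': [0.5348, 0.5437, 0.0149], 'grip_width': 0.0113}
```

Call:
apply_moves(claw=[0,0], xyz=[[0,0,-0.0007],[0,0,0]], twist=[[0,0,0],[0,0,0]])

```text
clock: 12.65
position: [0.4988, 0.0375, 0.0613]
tool_rot: [-3.141, -0.0, -0.2]
force: [-2.2, 2.5, 5.5]
grip_width: 0.0112
finger_force: 61.3
```

```bash
python3 s.py
```

```text
{'clock': 12.65, 'position': [0.4988, 0.0375, 0.0613], 'tool_rot': [-3.1411, -0.0, -0.1996], 'force': [-2.1677, 2.5073, 5.4525], 'moment': [0.4877, 0.3817, 0.0861], 'grip_width': 0.0112}
```

Call:
apply_moves(claw=[0,0], xyz=[[0,0,-0.0005],[0,0,0]], twist=[[0,0,0],[0,0,0]])

```text
clock: 12.85
position: [0.4988, 0.0375, 0.0618]
tool_rot: [-3.141, -0.0, -0.2]
force: [-1.9, 3.4, 5.4]
grip_width: 0.011
finger_force: 61.1
```

Call:
apply_moves(claw=[0,0], xyz=[[0,0,-0.0004],[0,0,0]], twist=[[0,0,0],[0,0,0]])

```text
clock: 13.05
position: [0.4988, 0.0375, 0.0619]
tool_rot: [-3.141, 0.0, -0.2]
force: [-0.9, 4.1, -3.0]
grip_width: 0.0113
finger_force: 59.6
```

The wing lifts against something solid after 4.7 mm of stroke remaining, so the nut is caught under the lips. Easing and sliding along the rail.

Call:
apply_moves(claw=[0,0,0,0,0,0], xyz=[[0,0.0005,0.0004],[0,-0.001,0],[0,-0.002,0],[0,-0.002,0],[0,-0.002,0],[0,0,0]], twist=[[0,0,0],[0,0,0.0],[0,0,0],[0,0,0],[0,0,0],[0,0,0]])

```text
clock: 13.65
position: [0.4999, 0.0426, 0.0617]
tool_rot: [3.141, 0.0, -0.201]
force: [-3.2, -1.7, 5.6]
grip_width: 0.0107
finger_force: 61.1
```

```bash
python3 - <<'E'
exec(open("s.py").read())
f=dict(np.load("w2.npz"))
b=ray(f,np.array((389,50))/1.4,.1115+.021+.0115); print("buffer ahead",((b[:2]-[.5004,.0349])@[np.cos(1.41),np.sin(1.41)]).round(4))
f=bot.grab_frame("scene"); np.savez("s1.npz",**f)
print([proj(f,p).round().tolist() for p in ([.52,.14,.062],[.53,.19,.067])])
for q in ["shaker_face","clip_end","clip_wing"]:
    print(q,[(np.round(d["position"],3).tolist(),round(d["score"],2),proj(f,d["position"]).round().tolist()) for d in bot.find_in("scene",q)[:4]])
save("sc1",f["img"],5,(290,120,430,220))
E
```

```text
{'clock': 13.65, 'position': [0.4999, 0.0426, 0.0617], 'tool_rot': [3.1406, 0.0004, -0.201], 'force': [-3.2462, -1.7248, 5.573], 'moment': [-0.4197, 0.617, -0.0584], 'grip_width': 0.0107}
buffer ahead 0.1093
[[337.0, 163.0], [349.0, 153.0]]
shaker_face [([0.646, 0.263, 0.102], 0.76, [399.0, 143.0])]
clip_end [([0.385, -0.309, 0.018], 0.88, [202.0, 265.0]), ([0.513, 0.063, 0.048], 0.67, [322.0, 183.0]), ([0.336, -0.025, 0.016], 0.63, [252.0, 186.0]), ([0.679, -0.181, 0.015], 0.59, [331.0, 283.0])]
clip_wing [([0.696, -0.18, 0.061], 0.71, [340.0, 276.0]), ([0.52, 0.031, 0.086], 0.53, [319.0, 181.0]), ([0.402, -0.312, 0.063], 0.53, [204.0, 260.0])]
```

View pics/sc1.png

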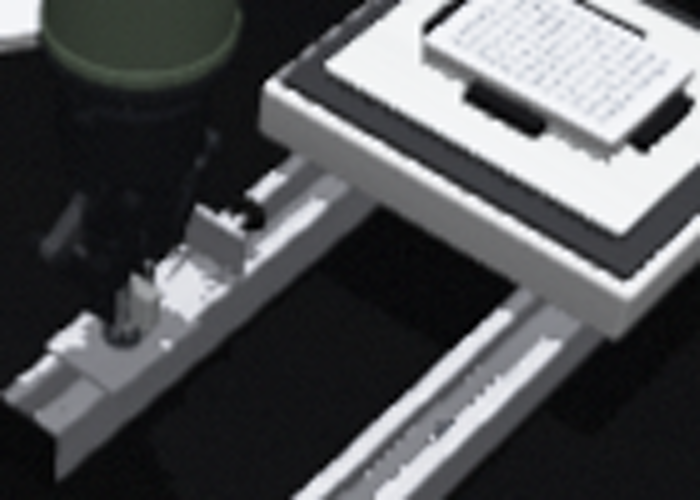

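The stop sits squarely on the rail, with the buffer at crop (248,212). The shaker's top edge runs (262,85)–(622,285) in the crop. I'll triangulate the face.

```bash
python3 - <<'E'
from h import *
t=bot.grab_frame("top"); s=dict(np.load("s1.npz"))
def tri(ps,pt):
    A=[];b=[]
    for f,p in ((s,ps),(t,pt)):
        o=ray(f,p,0.3); d=ray(f,p,0.)-o; d/=np.linalg.norm(d); P=np.eye(3)-np.outer(d,d); A.append(P);b.append(P@o)
    return np.linalg.lstsq(np.vstack(A),np.hstack(b),rcond=None)[0]
a=tri((342.4,137),(151.2,202)); b=tri((414.5,177),(172.5,107)); print(a.round(4),b.round(4),np.degrees(np.arctan2(b[0]-a[0],a[1]-b[1])))
u=np.array([np.cos(np.radians(78.97)),np.sin(np.radians(78.97))]); st=np.array([.4999,.0426])
print("stud->face",((a[:2]+b[:2])/2-st)@u, (a[:2]-st)@u,(b[:2]-st)@u)
E
```

```text
[0.4935 0.2069 0.0952] [0.7259 0.1667 0.0934] 80.1784437331466
stud->face 0.1625676690765603 0.1600801104763998 0.1650552276767208
```

Call:
apply_moves(claw=[0,0,0,0,0,0,0,0,0,0], xyz=[[-0.0003,-0.003,-0.0002],[0,-0.004,0],[0,-0.004,0],[0,-0.004,0],[0,-0.004,0],[-0.0002,-0.004,0],[0,-0.004,0],[0,-0.004,0],[0,-0.004,0],[0,0,0]], twist=[[0,0,0],[0,0,0],[0,0,0],[0,0,0],[0,0,0],[0,0,0],[0,0,0],[0,0,0],[0,0,0],[0,0,0]])

```text
clock: 14.9
position: [0.5066, 0.0774, 0.0619]
tool_rot: [3.141, 0.0, -0.201]
force: [-1.6, -0.6, 2.8]
grip_width: 0.0109
finger_force: 60.6
```

```bash
python3 s.py
```

```text
{'clock': 14.9, 'position': [0.5066, 0.0774, 0.0619], 'tool_rot': [3.141, 0.0, -0.2006], 'force': [-1.5706, -0.6223, 2.8448], 'moment': [-0.1777, 0.2468, -0.0605], 'grip_width': 0.0109}
```

Call:
apply_moves(claw=[0,0,0], xyz=[[0,-0.0015,0],[0,-0.0015,0],[0,-0.0015,0]], twist=[[0,0,0],[0,0,0],[0,0,0]])

```text
clock: 15.2
position: [0.5073, 0.0813, 0.0619]
tool_rot: [3.141, 0.0, -0.201]
force: [-1.8, -5.7, 3.6]
grip_width: 0.0108
finger_force: 60.7
```

Call:
apply_moves(claw=[0,0], xyz=[[0,-0.001,0],[0,-0.001,0]], twist=[[0,0,0],[0,0,0]])

```text
clock: 15.4
position: [0.5077, 0.0833, 0.0618]
tool_rot: [3.141, 0.0, -0.201]
force: [-2.5, -5.3, 2.3]
grip_width: 0.0113
finger_force: 60.7
```

Call:
apply_moves(claw=[0,0], xyz=[[0,-0.001,0],[0,0,0]], twist=[[0,0,0],[0,0,0]])

```text
clock: 15.6
position: [0.5079, 0.0844, 0.0619]
tool_rot: [3.141, 0.0, -0.201]
force: [-2.6, -3.4, 2.2]
grip_width: 0.0111
finger_force: 60.6
```

Call:
apply_moves(claw=[0,0], xyz=[[0,-0.001,0],[0,-0.001,0]], twist=[[0,0,0],[0,0,0]])

```text
clock: 15.8
position: [0.5082, 0.0862, 0.0619]
tool_rot: [3.141, 0.0, -0.201]
force: [-2.5, -5.3, 2.5]
grip_width: 0.0112
finger_force: 60.7
```

Call:
apply_moves(claw=[0,0], xyz=[[0,-0.001,0],[0,-0.0005,0]], twist=[[0,0,0],[0,0,0]])

```text
clock: 16.0
position: [0.5085, 0.0877, 0.0618]
tool_rot: [3.141, 0.0, -0.201]
force: [-3.2, -4.9, 3.1]
grip_width: 0.011
finger_force: 60.7
```

```bash
python3 - <<'E'
exec(open("s.py").read())
f=bot.grab_frame("scene"); save("sc2",f["img"],8,(320,130,400,190))
E
```

```text
{'clock': 16.0, 'position': [0.5085, 0.0877, 0.0618], 'tool_rot': [3.1407, 0.0004, -0.2009], 'force': [-3.2141, -4.8529, 3.1305], 'moment': [-1.1183, 0.4926, 0.0072], 'grip_width': 0.011}
```

View pics/sc2.png

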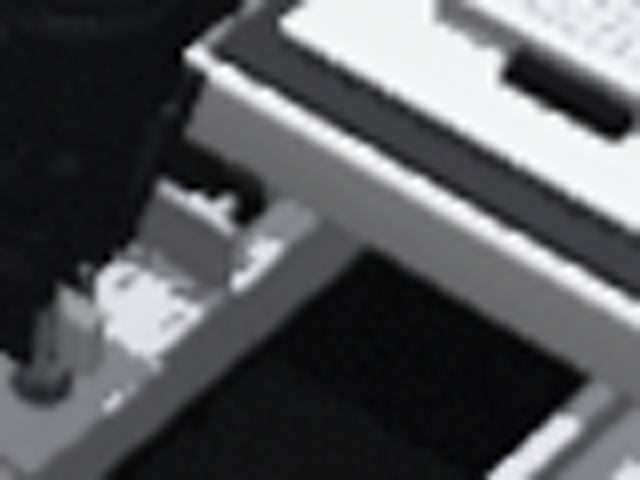

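The buffer at crop (248,195) is almost at the shaker's face, a few mm to go. Now half-millimetre steps.

Call:
apply_moves(claw=[0,0], xyz=[[0,-0.0007,0],[0,-0.0007,0]], twist=[[0,0,0],[0,0,0]])

```text
clock: 16.25
position: [0.5088, 0.089, 0.0618]
tool_rot: [3.141, 0.0, -0.201]
force: [-2.5, -5.2, 2.8]
grip_width: 0.011
finger_force: 60.7
```

Call:
apply_moves(claw=[0,0], xyz=[[0,-0.0005,0],[0,-0.0005,0]], twist=[[0,0,0],[0,0,0]])

```text
clock: 16.45
position: [0.509, 0.09, 0.0618]
tool_rot: [3.141, 0.0, -0.201]
force: [-2.9, -6.0, 2.9]
grip_width: 0.0113
finger_force: 60.7
```

Call:
apply_moves(claw=[0,0], xyz=[[0,-0.0005,0],[0,-0.0005,0]], twist=[[0,0,0],[0,0,0]])

```text
clock: 16.65
position: [0.5092, 0.0909, 0.0619]
tool_rot: [3.141, 0.0, -0.201]
force: [-2.7, -4.7, 3.1]
grip_width: 0.011
finger_force: 60.7
```

Call:
apply_moves(claw=[0,0], xyz=[[0,-0.0005,0],[0,-0.0005,0]], twist=[[0,0,0],[0,0,0]])

```text
clock: 16.85
position: [0.5094, 0.0919, 0.0618]
tool_rot: [3.141, 0.0, -0.201]
force: [-3.4, -5.1, 3.4]
grip_width: 0.0115
finger_force: 60.7
```

Call:
apply_moves(claw=[0,0], xyz=[[0,-0.0005,0],[0,-0.0005,0]], twist=[[0,0,0],[0,0,0]])

```text
clock: 17.05
position: [0.5095, 0.0928, 0.0618]
tool_rot: [3.141, 0.001, -0.201]
force: [-3.2, -5.6, 3.5]
grip_width: 0.0111
finger_force: 60.8
```

Call:
apply_moves(claw=[0,0], xyz=[[0,-0.0005,0],[0,-0.0003,0]], twist=[[0,0,0],[0,0,0]])

```text
clock: 17.25
position: [0.5097, 0.0937, 0.0618]
tool_rot: [3.141, 0.0, -0.201]
force: [-2.6, -5.6, 3.1]
grip_width: 0.011
finger_force: 60.8
```

Call:
apply_moves(claw=[0,0], xyz=[[0,-0.0004,0],[0,-0.0004,0]], twist=[[0,0,0],[0,0,0]])

```text
clock: 17.45
position: [0.5099, 0.0944, 0.0619]
tool_rot: [3.141, 0.0, -0.201]
force: [-2.3, -5.3, 2.5]
grip_width: 0.0115
finger_force: 60.8
```

Call:
apply_moves(claw=[0,0], xyz=[[0,-0.0004,0],[0,-0.0004,0]], twist=[[0,0,0],[0,0,0]])

```text
clock: 17.65
position: [0.51, 0.0952, 0.0618]
tool_rot: [3.141, 0.001, -0.201]
force: [-2.9, -5.4, 3.9]
grip_width: 0.011
finger_force: 60.8
```

Call:
apply_moves(claw=[0,0], xyz=[[0,-0.0004,0],[0,-0.0004,0]], twist=[[0,0,0],[0,0,0]])

```text
clock: 17.85
position: [0.5102, 0.096, 0.0618]
tool_rot: [3.141, 0.001, -0.201]
force: [-3.7, -5.8, 2.9]
grip_width: 0.0111
finger_force: 60.8
```

```bash
cat > sh.py <<'E'
from h import *
f=bot.grab_frame("scene"); s=dict(np.load("s1.npz"))
c=lambda i:cv2.cvtColor(i,cv2.COLOR_RGB2GRAY)[90:195,365:465].astype(np.float32)
print("shaker shift px",cv2.phaseCorrelate(c(s["img"]),c(f["img"]),cv2.createHanningWindow((100,105),cv2.CV_32F)))
E
python3 sh.py; python3 s.py
```

```text
shaker shift px ((-0.005838935592933581, -0.0012259063122073144), 1.0016013469298681)
{'clock': 17.9, 'position': [0.5102, 0.0961, 0.0618], 'tool_rot': [3.1406, 0.0005, -0.201], 'force': [-3.2311, -5.0916, 3.4732], 'moment': [-1.2, 0.5278, -0.0257], 'grip_width': 0.0113}
```

Call:
apply_moves(claw=[0,0], xyz=[[0,-0.0004,0],[0,-0.0004,0]], twist=[[0,0,0],[0,0,0]])

```text
clock: 18.1
position: [0.5103, 0.0968, 0.0618]
tool_rot: [3.141, 0.001, -0.201]
force: [-3.3, -5.1, 3.5]
grip_width: 0.0111
finger_force: 60.8
```

Call:
apply_moves(claw=[0,0], xyz=[[0,-0.0004,0],[0,-0.0004,0]], twist=[[0,0,0],[0,0,0]])

```text
clock: 18.3
position: [0.5105, 0.0975, 0.0618]
tool_rot: [3.141, 0.001, -0.201]
force: [-2.6, -6.0, 4.0]
grip_width: 0.0114
finger_force: 60.8
```

Shaker unmoved so far; keep feeling.

Call:
apply_moves(claw=[0,0], xyz=[[0,-0.0004,0],[0,-0.0004,0]], twist=[[0,0,0],[0,0,0]])

```text
clock: 18.5
position: [0.5106, 0.0983, 0.0618]
tool_rot: [3.141, 0.001, -0.201]
force: [-3.2, -4.8, 2.9]
grip_width: 0.0109
finger_force: 60.8
```

Call:
apply_moves(claw=[0,0], xyz=[[0,-0.0004,0],[0,-0.0004,0]], twist=[[0,0,0],[0,0,0]])

```text
clock: 18.7
position: [0.5108, 0.0991, 0.0618]
tool_rot: [3.141, 0.001, -0.201]
force: [-3.8, -5.8, 3.7]
grip_width: 0.0111
finger_force: 60.8
```

```bash
python3 sh.py; python3 s.py
```

```text
shaker shift px ((-0.018709906910189034, -0.0021023824354031717), 1.0012430293361345)
{'clock': 18.75, 'position': [0.5108, 0.0992, 0.0618], 'tool_rot': [3.1406, 0.0006, -0.201], 'force': [-4.1678, -5.6997, 3.3727], 'moment': [-1.1258, 0.6284, -0.0108], 'grip_width': 0.0113}
```

Call:
apply_moves(claw=[0,0], xyz=[[-0.0003,-0.0004,0],[0,-0.0004,0]], twist=[[0,0,0],[0,0,0]])

```text
clock: 18.95
position: [0.5108, 0.1, 0.0618]
tool_rot: [3.141, 0.0, -0.201]
force: [-1.6, -5.0, 2.9]
grip_width: 0.0109
finger_force: 60.6
```

Call:
apply_moves(claw=[0,0], xyz=[[0,-0.0004,0],[0,-0.0004,0]], twist=[[0,0,0],[0,0,0]])

```text
clock: 19.15
position: [0.511, 0.1008, 0.0619]
tool_rot: [3.141, 0.0, -0.201]
force: [-2.9, -5.6, 2.5]
grip_width: 0.0112
finger_force: 60.6
```

Call:
apply_moves(claw=[0,0], xyz=[[0,-0.0004,0],[0,-0.0004,0]], twist=[[0,0,0],[0,0,0]])

```text
clock: 19.35
position: [0.5112, 0.1015, 0.0619]
tool_rot: [3.141, 0.0, -0.201]
force: [-2.2, -5.2, 3.1]
grip_width: 0.0111
finger_force: 60.6
```

```bash
python3 sh.py; python3 s.py
```

```text
shaker shift px ((0.007921201538046319, -0.008832575495915762), 1.0045960355908783)
{'clock': 19.4, 'position': [0.5112, 0.1016, 0.0619], 'tool_rot': [3.1407, 0.0002, -0.2011], 'force': [-2.6543, -5.3701, 2.8625], 'moment': [-1.1737, 0.3217, -0.0475], 'grip_width': 0.0112}
```

```bash
python3 - <<'E'
from h import *
f=bot.grab_frame("scene"); g=bot.grab_frame("top")
a=cv2.resize(f["img"][140:185,325:385],None,fx=10,fy=10,interpolation=cv2.INTER_CUBIC)
save("sc3",a)
E
```

```text
(no output)
```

View pics/sc3.png

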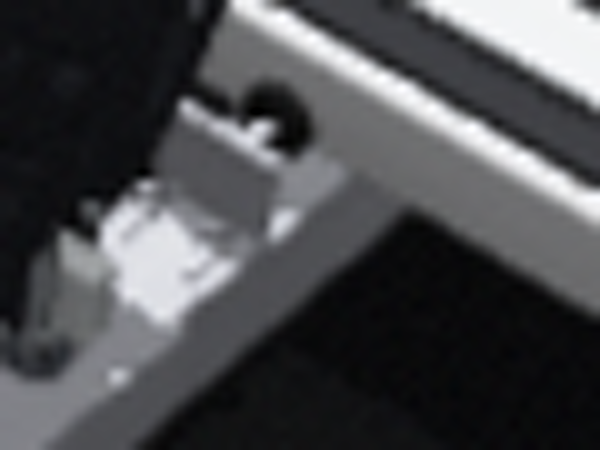

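```bash
python3 - <<'E'
from h import *
s=dict(np.load("s1.npz")); u=np.array([np.cos(np.radians(78.97)),np.sin(np.radians(78.97))]); st=np.array([.5112,.1016])
off=np.array([325,140])
for t in (0,.08,.09,.095,.10,.105,.11): print(t,((proj(s,[*(st+t*u),.0623])-off)*10).round(0),((proj(s,[*(st+t*u),.0943])-off)*10).round(0))
E
```

```text
0 [ 31. 302.] [ 39. 220.]
0.08 [211. 155.] [222.  72.]
0.09 [233. 137.] [244.  54.]
0.095 [244. 128.] [255.  45.]
0.1 [254. 119.] [266.  36.]
0.105 [265. 110.] [277.  27.]
0.11 [276. 101.] [288.  18.]
```

The buffer (275,115) now looks within about a millimetre of the shaker's side. Continuing to feel for it.

Call:
apply_moves(claw=[0,0], xyz=[[0,-0.0004,0],[0,-0.0004,0]], twist=[[0,0,0],[0,0,0]])

```text
clock: 19.7
position: [0.5113, 0.1024, 0.0618]
tool_rot: [3.141, 0.0, -0.201]
force: [-1.4, -4.7, 3.9]
grip_width: 0.0116
finger_force: 60.6
```

Call:
apply_moves(claw=[0,0], xyz=[[0,-0.0004,0],[0,-0.0004,0]], twist=[[0,0,0],[0,0,0]])

```text
clock: 19.9
position: [0.5115, 0.1031, 0.0618]
tool_rot: [3.141, 0.0, -0.201]
force: [-2.1, -4.7, 4.2]
grip_width: 0.0111
finger_force: 60.6
```

```bash
python3 sh.py; python3 s.py
```

```text
shaker shift px ((0.017185838158404465, -0.0046164600788074495), 1.0032255406732913)
{'clock': 19.95, 'position': [0.5115, 0.1032, 0.0619], 'tool_rot': [3.1407, 0.0002, -0.2011], 'force': [-1.925, -5.6138, 3.0306], 'moment': [-1.1765, 0.3119, -0.0243], 'grip_width': 0.0111}
```

Call:
apply_moves(claw=[0,0], xyz=[[0,-0.0004,0],[0,-0.0004,0]], twist=[[0,0,0],[0,0,0]])

```text
clock: 20.15
position: [0.5116, 0.1037, 0.0618]
tool_rot: [3.14, 0.0, -0.201]
force: [-2.4, -7.6, 3.4]
grip_width: 0.0113
finger_force: 60.7
```

```bash
python3 sh.py; python3 s.py
```

```text
shaker shift px ((0.019543525456612088, -0.008080064945936272), 0.999618151364503)
{'clock': 20.2, 'position': [0.5116, 0.1038, 0.0618], 'tool_rot': [3.1404, 0.0003, -0.2012], 'force': [-1.9068, -5.8912, 3.2559], 'moment': [-1.2727, 0.3639, 0.0003], 'grip_width': 0.011}
```

Call:
apply_moves(claw=[0,0], xyz=[[0,-0.0003,0],[0,-0.0002,0]], twist=[[0,0,0],[0,0,0]])

```text
clock: 20.4
position: [0.5116, 0.1038, 0.0618]
tool_rot: [3.14, 0.0, -0.202]
force: [-2.3, -10.3, 4.3]
grip_width: 0.0114
finger_force: 60.9
```

```bash
python3 sh.py; python3 s.py
```

```text
shaker shift px ((0.0013466827654724511, 0.00356383261390647), 1.0026374145348866)
{'clock': 20.45, 'position': [0.5116, 0.1038, 0.0618], 'tool_rot': [3.14, 0.0004, -0.2016], 'force': [-3.2827, -8.1244, 4.0523], 'moment': [-1.7738, 0.4327, 0.034], 'grip_width': 0.0112}
```

Contact felt: the stop no longer advances, and the push rose from about 5 to 8–10 N (3–4 N on the buffer) with the shaker unmoved. Releasing and withdrawing upward.

Call:
apply_moves(claw=[0,0,0.02,0.03,0.04,0.045,0.045,0.045,0.045,0.045,0.045,0.045,0.045,0.045], xyz=[[-0.0003,0,-0.0001],[0,0,0],[0,0,0],[0,0,0],[0,0,0],[0,0,0],[0,0,0],[0,0,0],[0,0,-0.01],[0,0,-0.02],[0,0,-0.03],[0,0,-0.03],[0,0,-0.03],[0,0,0]], twist=[[0,0,0],[0,0,0],[0,0,0],[0,0,0],[0,0,0],[0,0,0],[0,0,0],[0,0,0],[0,0,0],[0,0,0],[0,0,0],[0,0,0],[0,0,0],[0,0,0]])

```text
clock: 21.85
position: [0.5132, 0.1058, 0.1861]
tool_rot: [-3.139, -0.005, -0.201]
force: [-0.0, -0.7, -0.8]
grip_width: 0.0449
finger_force: 0.0
```

```bash
python3 sh.py; python3 s.py; python3 - <<'E'
from h import *
f=bot.grab_frame("scene"); w=bot.grab_frame("wrist")
a=cv2.resize(f["img"][130:190,310:390],(560,420),interpolation=cv2.INTER_CUBIC)
save("fin",np.hstack([a,w["img"]]),.71)
E
```

```text
shaker shift px ((0.002662528758619942, -0.003685227278801051), 1.0029504862096574)
{'clock': 21.9, 'position': [0.5124, 0.1057, 0.1842], 'tool_rot': [-3.1396, -0.0031, -0.2003], 'force': [0.014, 0.2032, -1.1281], 'moment': [-0.0161, 0.018, 0.0588], 'grip_width': 0.0451}
```

View pics/fin.png

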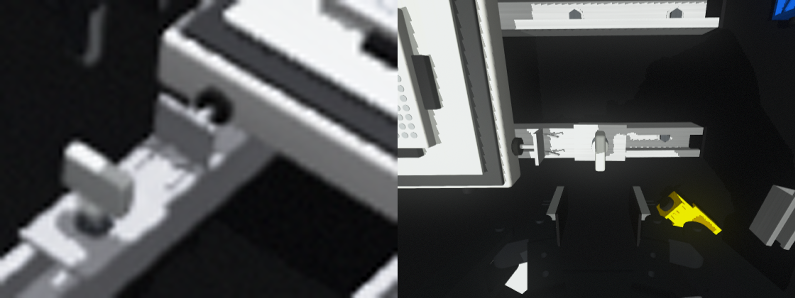

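The wing lies across the rail at (600,150) and the buffer bears on the shaker's side at (515,146). The shaker has not moved and the gripper is clear.

```bash
python3 -c "
from workcell import bot
print(bot.job_done())"
```

```text
the job is handed in; nothing more can be done
None
```

The rail stop is fitted on the near rail with its nut caught under the lips and its buffer bearing lightly (about 3–4 N by feel) on the shaker, which did not move; I handed the job in at about 22 s, but no verdict came back.

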